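Put the bench scraper away in the bakery's tool drawer

ROBOT

A 6-joint arm with a two-finger parallel gripper is mounted at the origin on the work surface. World frame = base frame: x ahead of the robot, y to its left, z up, the work surface at z = 0. Lengths are in mm, angles in rad, forces in N, time in s.
With the tool pointing down it reaches from about 350 to 850 mm from the base axis. Payload 8.1 kg.
Tool frame: the origin (TCP) lies on the mounting face of the last link; the fingertips stand 173 mm ahead of it and the grasp point (between the pads) lies 155 mm ahead of it (nose_length is the y of the fingertips in the tool frame, in mm); y points along the fingers, z is the direction in which the jaws open and shut, and the axes are right-handed (so a half turn about y gives the same grasp; the last joint's range is limited). The gripper opens to 85 mm and grips with 20 to 120 N. Pads are 22 mm wide; open, the fingers measure 114 mm over their backs; the gripper's body (76 mm by 85 mm) begins 54 mm behind the grasp point. The pads swing forward as they close: fully open they stand 13 mm farther back than shut.
Start: joints at [1.211, 0.13, 1.488, -0, 1.523, -0.085], TCP at [162.791, 577.5, 404.692] pointing down, gripper open.
Joint ranges: [-2.96, 2.96], [-0.89, 2.26], [0.02, 2.5], [-1.34, 4.48], [0, 2.73], [-2.66, 2.66]. Speed limits (rad/s): [2.39, 2.39, 2.79, 3.14, 3.14, 3.14].

INTERFACE

Orientations are given as a unit quaternion [w, x, y, z].
In Python, from cell import read_state, snapshot, camera_params, close_job, nose_length gives the robot as it stands.
- The arm moves only by the tool drive_tool, never from a script. Its argument "increments" is a list of rows, each a list of 3 entries, a list of its own where there are three numbers: the finger opening in m, from 0 to 0.0854, then the shift along the tool's x, y, z in m, then the turn, a rotation vector about the tool's x, y, z in degrees. A call has 1 to 8 rows; each row shifts and turns the commanded pose from where the row before left it, along the tool's axes as they then stand; what a row does not reach is not made up. A row lasts 1/12 s, in which the tool goes at most 41.7 mm and 7.16 degrees, less where a joint would pass 70% of its speed; a pose out of reach is approached as far as the arm can. A call with a gripper value outside its range is refused whole. The fingers move at their own pace and stop on an object; "force" is the grip in N (left out, the last holds). Time passes only in rows, so rows that do not move let the fingers close. It gives the time, the measured TCP pose, the force and the opening at its end, in the units of the state.
- read_state(): the state, without advancing time (a new reading comes with each control period).
- snapshot(name): name is "scene" or "top" or "wrist"; returns (picture, depth): 384x512x3 uint8, blue, green, red; 384x512 float32, mm along the optical axis (not along the pixel's ray), 0 where there is no reading.
- camera_params(name): a dict with "fx", "fy", "cx", "cy" (pixels), "origin" and "orientation" of the camera in the world; the wrist camera has in their place "mount" (4x4, takes a point from camera to tool coordinates, whose origin is the TCP and whose axes are the tool frame's). Camera axes: x right, y up, looking along -z (the intrinsics and any distortion apply to the point x, -y, -z); pixel columns grow to the right and rows downward; lengths in mm; the calibration is good to about 2 mm. A picture is of the moment at which its call begins: read the wrist's pose just before it. camera_params takes no time and is no camera call.
- close_job(): hands the job in, once; it reports no verdict.
The state is a dict: "clock": time; "q": joint angles; "qvel": joint speeds; "tau": joint torques, N m; "tcp_pos": TCP position; "tool_rot": TCP orientation; "wrist_force": force on the tool from outside, world axes, zero at the start; "torque": the same for the moment, N m; "gripper_width": opening from 0.0 (shut) to 1.0 (fully open).
Only numpy, scipy, OpenCV 4.12 (cv2) and the standard library are available. Lean on these libraries where they do the work, as an engineer would, in place of code of your own. Each camera call takes 0.05 s, during which the arm holds its last target. There are 200 camera calls.

TASK

Put the wide bench scraper away: lay it gently, flat and the same side up as it lies now, on the floor of the open drawer, without dropping it, and let go. Then slide the drawer fully shut. Leave the narrow palette knife where it lies.

Things in the scene. Friction and masses are not known exactly. Their poses are not given: they have to be found in the camera images.
- scraper: Bench scraper lying flat on the worktop, 150-230 g: dark wooden grip bar 110 mm long (own x), 26 wide (y), 30 high, along one edge of a wide steel blade 110 mm along x, 3 mm thick, level with the grip's underside and reaching to y = +78 mm. Origin: centre of the grip's underside; z up. Pinch it across the grip's 26 mm, fingertips just above the blade.
- palette_knife: Bystander: narrow palette knife lying on the worktop: dark wooden handle 110 x 24 x 22 mm (towards own -x) and a round-ended steel blade 28 mm wide; 240 mm long in all. Origin: underside, near mid-length. It and the scraper may lie in either place.
- drawer_spot (a point): Point on the drawer's floor, centre line, mid of the part open from above; moves with it. x points into the unit (closing direction), y left, z up. Floor 22 mm above worktop. Inside: x -79 (front wall) to +140 mm, y -109 to +109, walls 41 high, front board 51. Fixed steel unit 260 wide, 85 high; its top, 51 mm over the floor, covers x beyond (opening - 85 mm). Scale on its rear.
- drawer (a joint): Drawer opening in m: 0 shut at its stop, 0.19 fully open; starts at 0.165 to 0.185. Slides with 1 to 2 N, stays where left. Front board's outer face is at x = -100 mm from drawer_spot in its axes; on it a level bar handle along y, 11 mm thick, 130 long, centred on y = 0, its axis at x = -135 mm, z = +25 mm (47 above the worktop).
Things that resemble listed ones, but are neither listed nor needed, are in the scene too. What is shaped like the scraper but purple or yellow is not meant.

How it is judged (in metres and radians):
On the way, in this order (a step that is already met when the one before it is completed fails the run):
1. the scraper lies flat on the drawer's floor, let go, while the drawer is still open by more than 100 mm (x of scraper in the frame of drawer_spot between -0.075 and 0.135 m and y of scraper in the frame of drawer_spot between -0.105 and 0.105 m and z of scraper in the frame of drawer_spot between -0.01 and 0.01 m and angle between scraper's own z axis and vertical below 0.17 rad and contact force between scraper and the fingers below 0.05 N and value of joint drawer above 0.1 m), for 0.2 s.
2. the drawer is shut to within 10 mm (value of joint drawer below 0.01 m), for 0.2 s.
At the end, for the whole second after the job is handed in: The drawer is shut to within 10 mm of its stop; the scraper lies at rest inside it, same side up, its underside within 10 mm of the drawer floor and tilted by less than about 10 degrees; the palette knife is within 30 mm of where it lay (x of scraper in the frame of drawer_spot between -0.075 and 0.135 m and y of scraper in the frame of drawer_spot between -0.105 and 0.105 m and z of scraper in the frame of drawer_spot between -0.01 and 0.01 m and angle between scraper's own z axis and vertical below 0.17 rad and value of joint drawer below 0.01 m and linear speed of scraper below 0.02 m/s and distance of palette_knife from where it was at the start of the episode below 0.03 m); the robot touches nothing.
It fails at once if the scraper is let go more than 40 mm above the drawer floor (z of scraper in the frame of drawer_spot above 0.04 m and contact force between scraper and the fingers below 0.05 N).
It fails at once if the palette knife is moved by more than 30 mm (distance of palette_knife from where it was at the start of the episode above 0.03 m).
It also fails if it takes over 53 s, if anything falls off the work surface, if the arm or the gripper's body presses on something with over 40 N, if the wrist force passes 120 N, or if a joint passes its speed limit or range.

## Working session

There is one attempt and no reset: what is moved stays moved. The work goes in short steps, Python scripts to look and compute and a tool call to move; the robot and the scene stay as the last step left them, time stands still between calls to the robot, and variables do not carry over. Pictures are saved under pics/ and viewed, about 8 in all and at most 12, crops included, and the job is handed in when it is done.

Besides the shell and the picture viewer there is one more tool, called by a JSON object that holds its "op" and its "data", one argument or row to a line. drive_tool: Moves the arm, as the interface text tells. Its arguments: {"type":"object","properties":{"increments":{"type":"array","items":{"type":"array"}},"force":{"type":"number"}},"required":["increments"]}

```bash
mkdir -p pics; ls
cat > h.py <<'E'
import numpy as np, cv2
from scipy.spatial.transform import Rotation as R
from cell import read_state, snapshot, camera_params, close_job, nose_length
def q2R(q): return R.from_quat([q[1],q[2],q[3],q[0]]).as_matrix()
def campose(name):
    p=camera_params(name)
    if name=='wrist':
        s=read_state(); T=np.eye(4); T[:3,:3]=q2R(s['tool_rot']); T[:3,3]=s['tcp_pos']
        M=T@np.array(p['mount']); return p,M[:3,:3],M[:3,3]
    o=p['orientation']; o=np.array(o)
    return p,(q2R(o) if o.size==4 else o.reshape(3,3)),np.array(p['origin'])
def pts(depth,p,Rm,t):
    v,u=np.mgrid[:depth.shape[0],:depth.shape[1]]
    P=np.stack([(u-p['cx'])/p['fx']*depth,-(v-p['cy'])/p['fy']*depth,-depth],-1)
    W=P@Rm.T+t; W[depth<=0]=np.nan; return W
def ray(u,v,z,p,Rm,t):
    d=Rm@np.array([(u-p['cx'])/p['fx'],-(v-p['cy'])/p['fy'],-1]); return t+d*(z-t[2])/d[2]
def grab(name):
    p,Rm,t=campose(name); im,d=snapshot(name); np.savez(f'/tmp/{name}.npz',im=im,d=d,Rm=Rm,t=t)
    return im,d,p,Rm,t
E
python3 - <<'E'
from h import *
print(read_state(), nose_length)
for n in('scene','top'):
    im,d,p,Rm,t=grab(n); print(n,p); cv2.imwrite(f'pics/{n}.png',im)
a=cv2.imread('pics/top.png');b=cv2.imread('pics/scene.png')
cv2.imwrite('pics/top.png',cv2.resize(a,(800,600)))
E
```

```text
pics
{'clock': 0.0, 'q': array([ 1.21059136e+00,  1.31139920e-01,  1.48925896e+00, -2.12254949e-05,
        1.52300001e+00, -8.53902319e-02]), 'qvel': array([ 0.00033565, -0.00116242,  0.00084524,  0.00096076, -0.00105022,
        0.00071697]), 'tau': array([ 3.15874504e-04, -5.69407225e+01, -5.00549626e+01, -1.77431452e-04,
        1.50914333e-02, -1.75243525e-05]), 'tcp_pos': array([162.71782268, 577.279099  , 403.66799583]), 'tool_rot': array([-0.6998172 ,  0.70106615, -0.09698961,  0.09672202]), 'wrist_force': array([0.39056951, 0.04237483, 0.14750476]), 'torque': array([-0.02927742, -0.00973396, -0.01213029]), 'gripper_width': 1.0015255791670945} 173.4
scene {'fx': 467.7253960073027, 'fy': 467.7253960073027, 'cx': 253.27795850357185, 'cy': 189.47231374125118, 'origin': array([1399.8202774 , 1073.23429613,  913.52673685]), 'orientation': array([0.34592194, 0.17105117, 0.42639418, 0.81808772])}
top {'fx': 378.5120434942602, 'fy': 378.5120434942602, 'cx': 252.1706848691061, 'cy': 184.20255590701365, 'origin': array([ 417.5216897 ,  209.98139956, 1045.10951089]), 'orientation': array([ 0.7083464 ,  0.05090062, -0.03319484, -0.70324434])}
```

View pics/top.png

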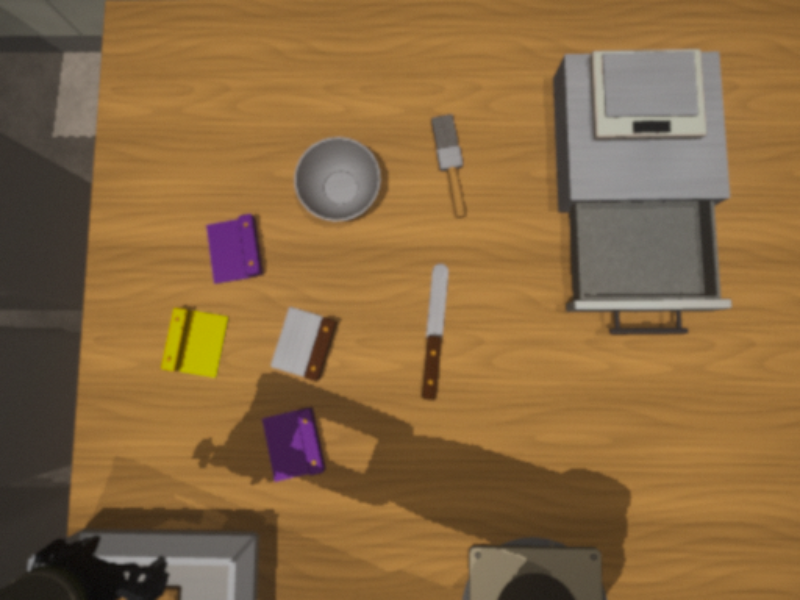

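View pics/scene.png

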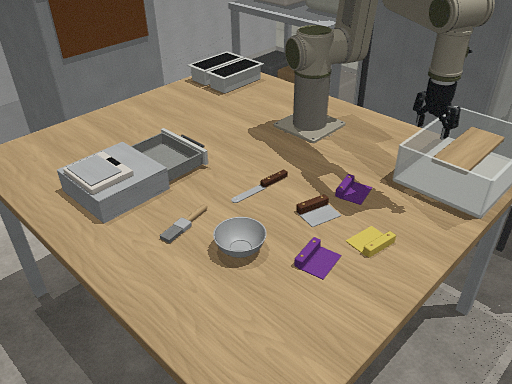

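The top view (800 px) shows five scraper-like shapes. Purple at (235,248) and (295,443) and yellow at (195,342) are excluded by colour. The one at (305,345) has a dark wooden grip and a steel blade, so it is the scraper. The palette knife is at (435,330), and the drawer is at (645,250) with its handle at (648,325). Next I measure and confirm with an enlarged crop.

```bash
cat > m1.py <<'E'
from h import *
f=np.load('/tmp/top.npz'); im,d,Rm,t=f['im'],f['d'],f['Rm'],f['t']; p=camera_params('top'); W=pts(d,p,Rm,t)
b,g,r=[im[...,i].astype(int) for i in range(3)]
m=((r>g*1.6)&(r<130)&(b<60)&(r-b>15)).astype(np.uint8); m[340:]=0
m[:, :120]=0
n,l,s,c=cv2.connectedComponentsWithStats(m)
for i in range(1,n):
    if s[i,4]<60: continue
    mm=(l==i); z=np.nanmedian(W[mm][:,2]); 
    q=np.argwhere(mm)[:,::-1]
    w=np.array([ray(u,v,z,p,Rm,t) for u,v in q]); rc=cv2.minAreaRect(w[:,:2].astype(np.float32))
    e=cv2.PCACompute(w[:,:2].astype(np.float32),None)[1][0]
    print('brown',s[i],c[i],'z',z.round(1),'ctr',w.mean(0).round(1),'rect',rc,'ang',np.degrees(np.arctan2(e[1],e[0])).round(1))
z=W[...,2]
def rep(name,mk):
    mk=cv2.morphologyEx(mk.astype(np.uint8),cv2.MORPH_OPEN,np.ones((3,3)))
    n,l,s,c=cv2.connectedComponentsWithStats(mk)
    for i in range(1,n):
        if s[i,4]<40: continue
        w=W[l==i]; print(name,s[i],'z',np.median(w[:,2]).round(1),cv2.minAreaRect(w[:,:2].astype(np.float32)))
reg=np.zeros_like(z,bool); reg[30:225,340:480]=True
gray=(abs(r-b)<25)
rep('unit top',reg&(abs(z-85)<6)); rep('floor',reg&(abs(z-22)<6)&gray); rep('front',reg&(abs(z-73)<7)); rep('handle',reg&(z>40)&(z<60)&(np.arange(384)[:,None]>200))
bl=np.zeros_like(reg); bl[190:250,170:215]=True; rep('blade',bl&gray&(g>120))
cv2.imwrite('pics/crop.png',np.hstack([cv2.resize(im[185:255,160:240],(400,350),interpolation=2),cv2.resize(im[120:220,350:480],(400,350),interpolation=2)]))
E
python3 m1.py
```

```text
brown [196 204  19  39 283] [204.7844523 223.3180212] z 28.6 ctr [432.8 362.1  28.6] rect ((433.4971923828125, 361.8458557128906), (21.794355392456055, 105.15830993652344), 74.10420227050781) ang -16.4
brown [271 216  11  39 252] [275.71428571 235.10714286] z 20.9 ctr [403.1 171.9  20.9] rect ((403.58349609375, 171.74717712402344), (20.08745765686035, 102.61808013916016), 84.77848052978516) ang -5.4
unit top [ 362   33  105   96 5472] z 83.9 ((809.9297485351562, -184.77581787109375), (257.0423583984375, 262.6413879394531), 0.6557164788246155)
floor [ 372  129   80   61 4661] z 21.1 ((612.6484985351562, -194.85992431640625), (167.5376739501953, 210.01295471191406), 0.40989160537719727)
front [368 192 100   7 591] z 71.5 ((509.7937316894531, -188.0638885498047), (15.13732624053955, 252.6912841796875), 0.8933678865432739)
handle [390 201  50  13 257] z 50.3 ((479.20379638671875, -187.1573944091797), (31.68170166015625, 126.44368743896484), 0.39113157987594604)
blade [175 198  30  42 833] z nan ((446.9650573730469, 408.68670654296875), (54.650665283203125, 108.49236297607422), 70.70639038085938)
```

View pics/crop.png

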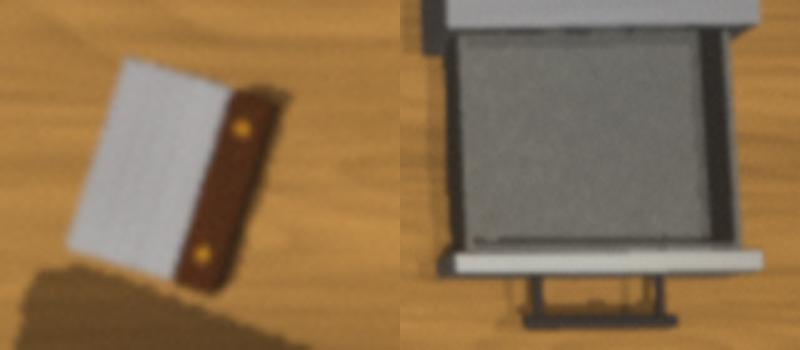

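The crop confirms it: a dark wooden grip with two rivets (right edge, about (225,190)) and a steel blade to the left. The drawer is empty with its handle nearest the robot. Next I work out the first move.

```bash
cat > plan.py <<'E'
from h import *
import sys
x,y,z,yaw=map(float,sys.argv[1:5])   # target TCP mm, yaw = world heading of tool z axis mod 180, deg
s=read_state(); A=q2R(s['tool_rot']); P=np.array(s['tcp_pos'])
print('t',round(s['clock'],2),'tcp',P.round(1),'q',np.round(s['q'],2),'F',np.round(s['wrist_force'],1),'w',round(s['gripper_width'],3)); print('axes',A.round(3).tolist())
h=np.degrees(np.arctan2(A[1,2],A[0,2])); dy=(yaw-h+90)%180-90
c,sn=np.cos(np.radians(yaw)),np.sin(np.radians(yaw))
if abs((h+dy-yaw+180)%360-180)>90: c,sn=-c,-sn
B=np.column_stack([np.cross([0,0,-1],[c,sn,0]),[0,0,-1],[c,sn,0]])
dr=R.from_matrix(A.T@B).as_rotvec(degrees=True)
print('heading',h.round(1),'turn(tool,deg)',dr.round(2),'shift before turn',(A.T@(np.array([x,y,z])-P)).round(1),'shift after turn',(B.T@(np.array([x,y,z])-P)).round(1))
E
python3 plan.py 433 362 300 73.6
python3 - <<'E'
from h import *
f=np.load('/tmp/top.npz');p=camera_params('top');W=pts(f['d'],p,f['Rm'],f['t']); b=W[335:384,30:165]
print('box heights',np.nanpercentile(b[...,2],[50,80,90]))
print(camera_params('wrist'))
E
```

```text
t 0.1 tcp [162.7 577.3 403.7] q [ 1.21  0.13  1.49  0.    1.52 -0.09] F [-0.4 -0.4  0.8] w 0.996
axes [[0.962, -0.001, 0.271], [-0.271, -0.002, 0.962], [-0.0, -1.0, -0.002]]
heading 74.3 turn(tool,deg) [ 0.1   0.65 -0.01] shift before turn [ 318.6  103.9 -133.7] shift after turn [ 320.1  103.7 -130.2]
box heights [105.44903106 337.19181319 392.396395  ]
{'fx': 335.7998726702366, 'fy': 335.7998726702366, 'cx': 253.04390221304988, 'cy': 189.30897380067313, 'mount': array([[-1.12177458e-03, -9.51886532e-01, -3.06448645e-01,
        -7.90170971e+01],
       [-7.30758521e-05,  3.06448915e-01, -9.51887103e-01,
         3.02615656e+01],
       [ 9.99999368e-01, -1.04540876e-03, -4.13326523e-04,
        -6.37459469e-01],
       [ 0.00000000e+00,  0.00000000e+00,  0.00000000e+00,
         1.00000000e+00]])}
```

{"op": "drive_tool", "data": {
  "increments": [
    [0.0854, [0.015, 0, -0.006], [0, 0.65, 0]],
    [0.0854, [0.027, 0, -0.011], [0, 0, 0]],
    [0.0854, [0.03, 0, -0.0125], [0, 0, 0]],
    [0.0854, [0.03, 0, -0.0125], [0, 0, 0]],
    [0.0854, [0.03, 0, -0.0125], [0, 0, 0]],
    [0.0854, [0.03, 0, -0.0125], [0, 0, 0]],
    [0.0854, [0.03, 0, -0.0125], [0, 0, 0]],
    [0.0854, [0.03, 0, -0.0125], [0, 0, 0]]
  ],
  "force": 40
}}

```text
clock: 0.77
tcp_pos: [350.8, 425.5, 404.3]
tool_rot: [-0.7, 0.7, -0.101, 0.101]
wrist_force: [0.4, 0.3, -0.4]
gripper_width: 1.0
```

{"op": "drive_tool", "data": {
  "increments": [
    [0.0854, [0.03, 0.01, -0.0125], [0, 0, 0]],
    [0.0854, [0.03, 0.02, -0.0125], [0, 0, 0]],
    [0.0854, [0.025, 0.025, -0.01], [0, 0, 0]],
    [0.0854, [0.013, 0.025, -0.003], [0, 0, 0]],
    [0.0854, [0, 0.024, 0], [0, 0, 0]],
    [0.0854, [0, 0, 0], [0, 0, 0]],
    [0.0854, [0, 0, 0], [0, 0, 0]]
  ]
}}

```text
clock: 1.35
tcp_pos: [432.5, 362.0, 299.0]
tool_rot: [-0.699, 0.701, -0.102, 0.1]
wrist_force: [-0.7, 0.3, 1.5]
gripper_width: 0.997
```

```bash
python3 plan.py 433 362 181 73.6
cat > w.py <<'E'
from h import *
import sys
im,d,p,Rm,t=grab('wrist'); cv2.imwrite(f'pics/{sys.argv[1]}.png',im)
W=pts(d,p,Rm,t); b,g,r=[im[...,i].astype(int) for i in range(3)]
m=((r>g*1.5)&(r<140)&(b<70)&(r-b>15)).astype(np.uint8)
m=cv2.morphologyEx(m,cv2.MORPH_CLOSE,np.ones((9,9)))
n,l,s,c=cv2.connectedComponentsWithStats(m)
for i in range(1,n):
    if s[i,4]<300: continue
    w=W[(l==i)]; zt=np.nanpercentile(w[:,2],90); w=w[abs(w[:,2]-zt)<5]
    e=cv2.PCACompute(w[:,:2].astype(np.float32),None)[1][0]
    print(s[i],'top z',zt.round(1),cv2.minAreaRect(w[:,:2].astype(np.float32)),'ang',np.degrees(np.arctan(e[1]/e[0])).round(1))
E
python3 w.py w1
```

```text
t 1.35 tcp [432.5 362.  299. ] q [ 0.61  0.11  1.71  0.    1.33 -0.68] F [-0.7  0.3  1.5] w 0.997
axes [[0.959, -0.004, 0.283], [-0.283, -0.002, 0.959], [-0.003, -1.0, -0.003]]
heading 73.6 turn(tool,deg) [ 0.2  -0.02 -0.17] shift before turn [  0.8 118.    0.5] shift after turn [5.00e-01 1.18e+02 1.00e-01]
[ 242  118   35  141 4610] top z 31.4 ((434.09844970703125, 364.6048583984375), (25.23020362854004, 109.03984832763672), 74.29241943359375) ang -16.1
[   0  150   65  131 4730] top z 23.1 ((404.31585693359375, 173.33740234375), (24.69896125793457, 107.86158752441406), 84.8227767944336) ang -9.1
```

View pics/w1.png

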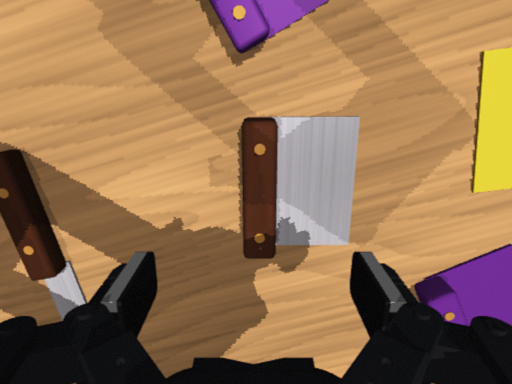

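Wrist view: scraper grip at (260,188), blade to its right up to (355,180), jaws centred and the knife well clear at left. The grip measures (434, 364), angle -16°. I descend now.

{"op": "drive_tool", "data": {
  "increments": [
    [0.0854, [0.001, 0.015, 0.0023], [0.2, 0, -0.17]],
    [0.0854, [0, 0.025, 0], [0, 0, 0]],
    [0.0854, [0, 0.025, 0], [0, 0, 0]],
    [0.0854, [0, 0.025, 0], [0, 0, 0]],
    [0.0854, [0, 0.015, 0], [0, 0, 0]],
    [0.0854, [0, 0.008, 0], [0, 0, 0]],
    [0.0854, [0, 0.003, 0], [0, 0, 0]],
    [0.0854, [0, 0, 0], [0, 0, 0]]
  ],
  "force": 60
}}

```text
clock: 2.07
tcp_pos: [435.4, 365.5, 185.9]
tool_rot: [0.701, -0.699, 0.099, -0.102]
wrist_force: [0.0, -0.0, -0.4]
gripper_width: 1.0
```

```bash
python3 plan.py 433.7 363.7 181 73.8
```

```text
t 2.07 tcp [435.4 365.5 185.9] q [ 0.61  0.26  1.77 -0.    1.11 -0.68] F [ 0.  -0.  -0.4] w 1.0
axes [[0.96, 0.005, 0.281], [-0.282, 0.003, 0.96], [0.004, -1.0, 0.005]]
heading 73.7 turn(tool,deg) [-0.26 -0.15  0.22] shift before turn [-1.2  4.8 -2.3] shift after turn [-1.2  4.9 -2.2]
```

{"op": "drive_tool", "data": {
  "increments": [
    [0.0854, [-0.0005, 0.003, -0.001], [-0.2, 0, 0.17]],
    [0.02, [0, 0, 0], [0, 0, 0]],
    [0.02, [0, 0, 0], [0, 0, 0]],
    [0.02, [0, 0, 0], [0, 0, 0]],
    [0.02, [0, 0, 0], [0, 0, 0]],
    [0.02, [0, 0, 0], [0, 0, 0]],
    [0.02, [0, 0, 0], [0, 0, 0]],
    [0.02, [0, 0, 0], [0, 0, 0]]
  ],
  "force": 60
}}

```text
clock: 2.73
tcp_pos: [434.8, 364.1, 182.3]
tool_rot: [0.7, -0.7, 0.101, -0.101]
wrist_force: [-0.3, -0.4, 4.7]
gripper_width: 0.289
```

{"op": "drive_tool", "data": {
  "increments": [
    [0.02, [0, 0, 0], [0, 0, 0]],
    [0.02, [0, 0, 0], [0, 0, 0]],
    [0.02, [0, 0, 0], [0, 0, 0]],
    [0.02, [0, 0, 0], [0, 0, 0]]
  ]
}}

```text
clock: 3.07
tcp_pos: [434.7, 364.2, 182.3]
tool_rot: [0.7, -0.7, 0.101, -0.101]
wrist_force: [0.2, -0.4, 5.5]
gripper_width: 0.288
```

```bash
python3 plan.py 433.7 363.7 181 73.8
```

```text
t 3.07 tcp [434.7 364.2 182.3] q [ 0.61  0.26  1.77 -0.    1.11 -0.68] F [ 0.2 -0.4  5.5] w 0.288
axes [[0.959, 0.001, 0.282], [-0.282, 0.001, 0.959], [0.001, -1.0, 0.001]]
heading 73.6 turn(tool,deg) [-0.04 -0.19  0.03] shift before turn [-0.9  1.3 -0.7] shift after turn [-0.9  1.3 -0.7]
```

{"op": "drive_tool", "data": {
  "increments": [
    [0.02, [0, -0.005, 0], [0, 0, 0]],
    [0.02, [0, -0.015, 0], [0, 0, 0]],
    [0.02, [0, -0.025, 0], [0, 0, 0]],
    [0.02, [0, -0.03, 0], [0, 0, 0]],
    [0.02, [0, -0.025, 0], [0, 0, 0]],
    [0.02, [0, -0.015, 0], [0, 0, 0]],
    [0.02, [0, -0.005, 0], [0, 0, 0]],
    [0.02, [0, 0, 0], [0, 0, 0]]
  ]
}}

```text
clock: 3.73
tcp_pos: [434.7, 364.2, 303.0]
tool_rot: [0.7, -0.699, 0.1, -0.101]
wrist_force: [-0.5, 0.5, -2.1]
gripper_width: 0.293
```

```bash
python3 plan.py 602 -219 300 90.5; python3 w.py w2
```

```text
t 3.73 tcp [434.7 364.2 303. ] q [ 0.61  0.11  1.7   0.    1.33 -0.68] F [-0.5  0.5 -2.1] w 0.293
axes [[0.959, 0.002, 0.282], [-0.282, 0.001, 0.959], [0.001, -1.0, 0.002]]
heading 73.6 turn(tool,deg) [ -0.09 -16.89   0.09] shift before turn [ 325.1    2.6 -512.3] shift after turn [ 162.2    3.  -584.6]
[  220   139    66   225 12837] top z 151.8 ((429.44354248046875, 365.510986328125), (25.684099197387695, 99.59754180908203), 73.6983413696289) ang -16.3
[   0  145   61  130 4472] top z 23.1 ((404.32281494140625, 173.3907470703125), (24.559005737304688, 106.31123352050781), 84.74038696289062) ang -9.7
```

View pics/w2.png

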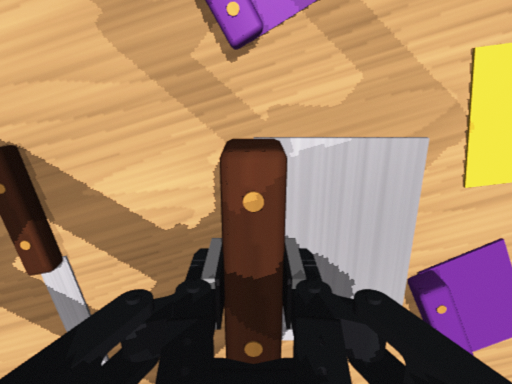

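The scraper is held level (grip at (253,250), blade to the right). I turn it square to the drawer and carry it over.

{"op": "drive_tool", "data": {
  "increments": [
    [0.02, [0, 0, 0], [0, -3, 0]],
    [0.02, [0, 0, 0], [0, -5.5, 0]],
    [0.02, [0, 0, 0], [0, -5.4, 0]],
    [0.02, [0, 0, 0], [0, -3, 0]],
    [0.02, [0.003, 0, -0.011], [0, 0, 0]],
    [0.02, [0.006, 0, -0.0215], [0, 0, 0]],
    [0.02, [0.0085, 0, -0.031], [0, 0, 0]],
    [0.02, [0.0095, 0, -0.0345], [0, 0, 0]]
  ]
}}

```text
clock: 4.45
tcp_pos: [461.6, 265.2, 299.6]
tool_rot: [-0.707, 0.708, 0.002, -0.004]
wrist_force: [-0.1, -0.6, -2.4]
gripper_width: 0.292
```

{"op": "drive_tool", "data": {
  "increments": [
    [0.02, [0.0095, 0, -0.0345], [0, 0, 0]],
    [0.02, [0.0095, 0, -0.0345], [0, 0, 0]],
    [0.02, [0.0095, 0, -0.0345], [0, 0, 0]],
    [0.02, [0.0095, 0, -0.0345], [0, 0, 0]],
    [0.02, [0.0095, 0, -0.0345], [0, 0, 0]],
    [0.02, [0.0095, 0, -0.0345], [0, 0, 0]],
    [0.02, [0.0095, 0, -0.0345], [0, 0, 0]],
    [0.02, [0.0095, 0, -0.0345], [0, 0, 0]]
  ]
}}

```text
clock: 5.12
tcp_pos: [540.0, -11.4, 299.8]
tool_rot: [0.707, -0.707, -0.001, 0.003]
wrist_force: [0.9, -0.2, -1.8]
gripper_width: 0.288
```

```bash
python3 plan.py 602 -219 300 90.5
```

```text
t 5.12 tcp [540.  -11.4 299.8] q [-0.12  0.05  1.77 -0.    1.33 -1.69] F [ 0.9 -0.2 -1.8] w 0.288
axes [[1.0, -0.003, -0.007], [0.007, 0.0, 1.0], [-0.003, -1.0, 0.0]]
heading 90.4 turn(tool,deg) [-0.01 -0.11 -0.17] shift before turn [  60.6   -0.4 -208. ] shift after turn [ 6.020e+01 -2.000e-01 -2.081e+02]
```

{"op": "drive_tool", "data": {
  "increments": [
    [0.02, [0.01, 0, -0.0345], [0, 0, 0]],
    [0.02, [0.01, 0, -0.0345], [0, 0, 0]],
    [0.02, [0.01, 0, -0.0345], [0, 0, 0]],
    [0.02, [0.01, 0, -0.0345], [0, 0, 0]],
    [0.02, [0.009, 0, -0.031], [0, 0, 0]],
    [0.02, [0.007, 0, -0.024], [0, 0, 0]],
    [0.02, [0.004, 0, -0.015], [0, 0, 0]],
    [0.02, [0, 0, 0], [0, 0, 0]]
  ]
}}

```text
clock: 5.78
tcp_pos: [601.7, -220.3, 299.4]
tool_rot: [-0.707, 0.707, 0.0, -0.002]
wrist_force: [0.9, 0.1, -1.7]
gripper_width: 0.29
```

```bash
python3 plan.py 602 -219 206 90.5
python3 - <<'E'
from h import *
im,d,p,Rm,t=grab('wrist'); a=im
im2,d,p,Rm,t=grab('top'); W=pts(d,p,Rm,t)
cv2.imwrite('pics/over.png',np.hstack([cv2.resize(a,(400,300)),cv2.resize(im2[110:230,320:480],(400,300))]))
E
```

```text
t 5.78 tcp [ 601.7 -220.3  299.4] q [-0.43  0.31  1.48 -0.    1.36 -2.  ] F [ 0.9  0.1 -1.7] w 0.29
axes [[1.0, -0.003, -0.004], [0.004, -0.0, 1.0], [-0.003, -1.0, -0.0]]
heading 90.2 turn(tool,deg) [ 0.01 -0.28 -0.15] shift before turn [ 0.5 93.4  1.3] shift after turn [ 0.3 93.4  1.3]
```

View pics/over.png

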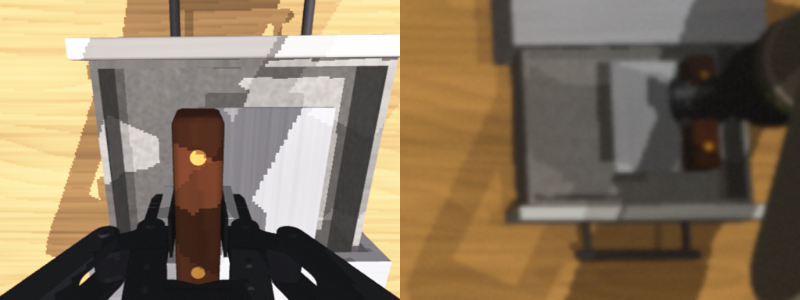

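Both views show the scraper level and inside the walls, clear of the front board and the unit's edge. I lower it.

{"op": "drive_tool", "data": {
  "increments": [
    [0.02, [0, 0.008, 0.001], [0, 0, -0.1]],
    [0.02, [0, 0.015, 0], [0, 0, 0]],
    [0.02, [0, 0.02, 0], [0, 0, 0]],
    [0.02, [0, 0.02, 0], [0, 0, 0]],
    [0.02, [0, 0.014, 0], [0, 0, 0]],
    [0.02, [0, 0.008, 0], [0, 0, 0]],
    [0.02, [0, 0.003, 0], [0, 0, 0]],
    [0.02, [0, 0, 0], [0, 0, 0]]
  ]
}}

```text
clock: 6.55
tcp_pos: [602.4, -215.0, 212.8]
tool_rot: [0.707, -0.707, -0.003, 0.003]
wrist_force: [0.1, 0.7, -0.7]
gripper_width: 0.293
```

```bash
python3 plan.py 602 -219 204.5 90.5
```

```text
t 6.55 tcp [ 602.4 -215.   212.8] q [-0.42  0.4   1.54  0.    1.21 -2.  ] F [ 0.1  0.7 -0.7] w 0.293
axes [[1.0, 0.0, -0.009], [0.009, 0.001, 1.0], [0.0, -1.0, 0.001]]
heading 90.5 turn(tool,deg) [-0.04  0.03  0.03] shift before turn [-0.5  8.3 -4. ] shift after turn [-0.5  8.3 -4. ]
```

{"op": "drive_tool", "data": {
  "increments": [
    [0.02, [0, 0.002, -0.001], [0, 0, 0]],
    [0.02, [0, 0.002, -0.001], [0, 0, 0]],
    [0.02, [0, 0.0015, -0.001], [0, 0, 0]],
    [0.02, [0, 0.001, 0], [0, 0, 0]],
    [0.02, [0, 0, 0], [0, 0, 0]]
  ]
}}

```text
clock: 6.97
tcp_pos: [602.8, -218.7, 207.3]
tool_rot: [-0.707, 0.707, 0.004, -0.002]
wrist_force: [-0.3, 0.8, -2.6]
gripper_width: 0.292
```

{"op": "drive_tool", "data": {
  "increments": [
    [0.02, [0, 0.001, 0], [0, 0, 0]],
    [0.02, [0, 0.0005, 0], [0, 0, 0]],
    [0.02, [0, 0, 0], [0, 0, 0]]
  ]
}}

```text
clock: 7.22
tcp_pos: [602.7, -218.5, 205.6]
tool_rot: [0.707, -0.707, -0.004, 0.003]
wrist_force: [-0.4, -0.4, -1.3]
gripper_width: 0.293
```

```bash
python3 plan.py 602 -219 204.5 90.5
```

```text
t 7.22 tcp [ 602.7 -218.5  205.6] q [-0.43  0.41  1.54  0.    1.19 -2.01] F [-0.4 -0.4 -1.3] w 0.293
axes [[1.0, 0.002, -0.009], [0.009, 0.0, 1.0], [0.002, -1.0, 0.0]]
heading 90.5 turn(tool,deg) [-0.01  0.    0.09] shift before turn [-0.7  1.1 -0.5] shift after turn [-0.7  1.1 -0.5]
```

{"op": "drive_tool", "data": {
  "increments": [
    [0.02, [0, 0.001, 0], [0, 0, 0]],
    [0.02, [0, 0, 0], [0, 0, 0]],
    [0.02, [0, 0, 0], [0, 0, 0]]
  ]
}}

```text
clock: 7.47
tcp_pos: [602.7, -218.5, 204.6]
tool_rot: [0.707, -0.707, -0.004, 0.003]
wrist_force: [0.7, 1.6, -1.0]
gripper_width: 0.29
```

{"op": "drive_tool", "data": {
  "increments": [
    [0.02, [0, 0.001, 0], [0, 0, 0]],
    [0.02, [0, 0, 0], [0, 0, 0]],
    [0.02, [0, 0, 0], [0, 0, 0]]
  ]
}}

```text
clock: 7.72
tcp_pos: [603.1, -218.6, 204.3]
tool_rot: [-0.707, 0.707, 0.004, -0.002]
wrist_force: [0.4, 1.6, 3.4]
gripper_width: 0.291
```

The scraper has touched the floor (+3.4 N). I open part-way to release it.

{"op": "drive_tool", "data": {
  "increments": [
    [0.05, [0, 0, 0], [0, 0, 0]],
    [0.05, [0, 0, 0], [0, 0, 0]],
    [0.05, [0, 0, 0], [0, 0, 0]],
    [0.05, [0, 0, 0], [0, 0, 0]],
    [0.05, [0, 0, 0], [0, 0, 0]],
    [0.05, [0, 0, 0], [0, 0, 0]]
  ]
}}

```text
clock: 8.22
tcp_pos: [602.7, -218.6, 203.6]
tool_rot: [0.707, -0.707, -0.004, 0.003]
wrist_force: [-0.0, -0.3, -0.8]
gripper_width: 0.587
```

{"op": "drive_tool", "data": {
  "increments": [
    [0.05, [0, -0.005, 0], [0, 0, 0]],
    [0.05, [0, -0.012, 0], [0, 0, 0]],
    [0.05, [0, -0.025, 0], [0, 0, 0]],
    [0.05, [0, -0.03, 0], [0, 0, 0]],
    [0.05, [0, -0.025, 0], [0, 0, 0]],
    [0.05, [0, -0.01, 0], [0, 0, 0]],
    [0.05, [0, 0, 0], [0, 0, 0]]
  ]
}}

```text
clock: 8.8
tcp_pos: [603.9, -219.1, 316.0]
tool_rot: [-0.706, 0.708, 0.006, 0.0]
wrist_force: [-0.0, -0.6, 1.0]
gripper_width: 0.586
```

```bash
python3 plan.py 440 -188 300 90.5; python3 w.py w3
python3 - <<'E'
from h import *
f=np.load('/tmp/wrist.npz');p=camera_params('wrist');W=pts(f['d'],p,f['Rm'],f['t']);z=W[...,2]
m=cv2.morphologyEx((abs(z-71)<5).astype(np.uint8),cv2.MORPH_OPEN,np.ones((3,3))); n,l,s,c=cv2.connectedComponentsWithStats(m)
for i in range(1,n):
    if s[i,4]>200:
        w=W[l==i]; print(s[i],w.min(0).round(1),w.max(0).round(1))
E
```

```text
t 8.8 tcp [ 603.9 -219.1  316. ] q [-0.43  0.29  1.47  0.    1.37 -2.01] F [-0.  -0.6  1. ] w 0.586
axes [[1.0, 0.009, -0.009], [0.009, -0.003, 1.0], [0.009, -1.0, -0.003]]
heading 90.5 turn(tool,deg) [0.19 0.01 0.51] shift before turn [-163.7   14.4   32.6] shift after turn [-163.6   16.    32.5]
[ 238  111   36  144 4764] top z 53.4 ((602.2227172851562, -219.12709045410156), (107.64180755615234, 24.781709671020508), 0.4507387578487396) ang 0.5
[   95    40   417    29 11330] [ 502.5 -314.1   66.3] [520.3 -67.8  76. ]
```

View pics/w3.png

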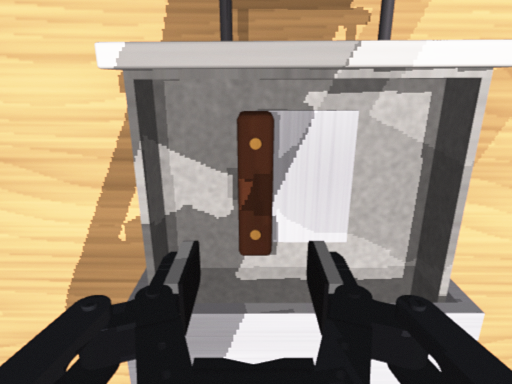

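The scraper lies flat in the drawer, released (grip at (255,182), blade to (350,175)); measured (602, -219), top at 53 mm. I move behind the handle with the fingers shut.

{"op": "drive_tool", "data": {
  "increments": [
    [0, [-0.012, 0, 0.002], [0, 0, 0]],
    [0, [-0.024, 0, 0.004], [0, 0, 0]],
    [0, [-0.03, 0, 0.006], [0, 0, 0]],
    [0, [-0.032, 0, 0.006], [0, 0, 0]],
    [0, [-0.032, 0, 0.006], [0, 0, 0]],
    [0, [-0.026, 0, 0.005], [0, 0, 0]],
    [0, [-0.015, 0, 0.003], [0, 0, 0]],
    [0, [-0.004, 0, 0], [0, 0, 0]]
  ]
}}

```text
clock: 9.52
tcp_pos: [424.7, -187.2, 307.9]
tool_rot: [0.708, -0.706, -0.002, 0.004]
wrist_force: [-0.8, 0.5, -1.0]
gripper_width: -0.002
```

```bash
python3 plan.py 430 -188 204 90.5
```

```text
t 9.52 tcp [ 424.7 -187.2  307.9] q [-0.53 -0.18  1.97  0.    1.35 -2.11] F [-0.8  0.5 -1. ] w -0.002
axes [[1.0, -0.002, -0.008], [0.008, 0.002, 1.0], [-0.002, -1.0, 0.002]]
heading 90.5 turn(tool,deg) [-0.13 -0.02 -0.13] shift before turn [  5.6 103.9  -1.1] shift after turn [  5.3 103.9  -0.8]
```

{"op": "drive_tool", "data": {
  "increments": [
    [0, [0, 0.015, 0], [0, 0, 0]],
    [0, [0, 0.025, 0], [0, 0, 0]],
    [0, [0, 0.028, 0], [0, 0, 0]],
    [0, [0, 0.02, 0], [0, 0, 0]],
    [0, [0, 0.011, 0], [0, 0, 0]],
    [0, [0, 0.004, 0], [0, 0, 0]],
    [0, [0, 0, 0], [0, 0, 0]]
  ]
}}

```text
clock: 10.1
tcp_pos: [427.1, -187.8, 206.0]
tool_rot: [0.708, -0.707, -0.003, 0.003]
wrist_force: [0.2, 0.3, 0.9]
gripper_width: 0.005
```

{"op": "drive_tool", "data": {
  "increments": [
    [0, [0.008, 0, 0], [0, 0, 0]],
    [0, [0.008, 0, 0], [0, 0, 0]],
    [0, [0.006, 0, 0], [0, 0, 0]],
    [0, [0.006, 0, 0], [0, 0, 0]],
    [0, [0.006, 0, 0], [0, 0, 0]],
    [0, [0.006, 0, 0], [0, 0, 0]],
    [0, [0.006, 0, 0], [0, 0, 0]],
    [0, [0, 0, 0], [0, 0, 0]]
  ]
}}

```text
clock: 10.77
tcp_pos: [474.6, -187.7, 207.8]
tool_rot: [-0.707, 0.707, 0.004, -0.002]
wrist_force: [0.1, -0.4, 0.3]
gripper_width: 0.003
```

```bash
python3 plan.py 615 -188 204 90.5
python3 - <<'E'
from h import *
im,d,p,Rm,t=grab('scene'); cv2.imwrite('pics/push.png',cv2.resize(im[100:230,40:240],(800,520)))
E
```

```text
t 10.77 tcp [ 474.6 -187.7  207.8] q [-0.48  0.08  1.92  0.    1.14 -2.06] F [ 0.1 -0.4  0.3] w 0.003
axes [[1.0, 0.003, -0.009], [0.009, -0.0, 1.0], [0.003, -1.0, -0.0]]
heading 90.5 turn(tool,deg) [0.02 0.02 0.17] shift before turn [140.3   4.2  -1.6] shift after turn [140.4   3.8  -1.5]
```

View pics/push.png

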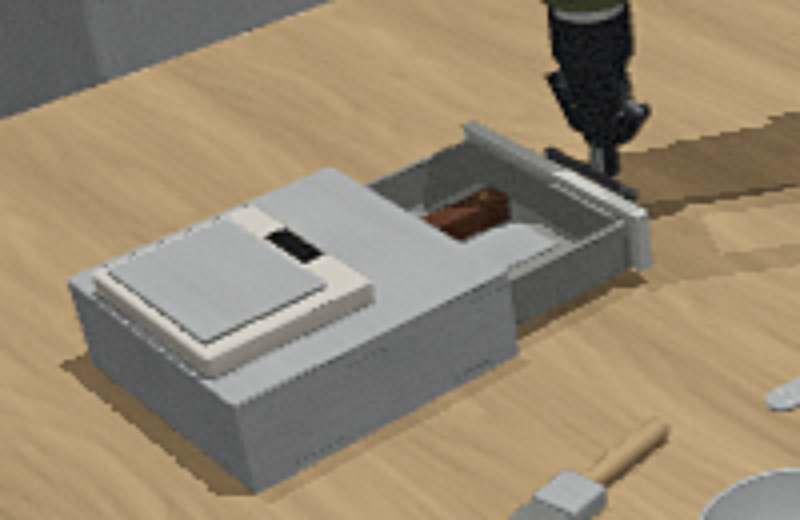

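The scene view shows the fingers behind the handle (600,165) and the drawer moving in. I keep pushing.

{"op": "drive_tool", "data": {
  "increments": [
    [0, [0.004, 0.001, 0], [0, 0, 0]],
    [0, [0.008, 0.001, 0], [0, 0, 0]],
    [0, [0.012, 0.001, 0], [0, 0, 0]],
    [0, [0.012, 0, 0], [0, 0, 0]],
    [0, [0.012, 0, 0], [0, 0, 0]],
    [0, [0.012, 0, 0], [0, 0, 0]],
    [0, [0.01, 0, 0], [0, 0, 0]],
    [0, [0.01, 0, 0], [0, 0, 0]]
  ]
}}

```text
clock: 11.48
tcp_pos: [554.1, -186.8, 204.1]
tool_rot: [0.707, -0.707, -0.003, 0.003]
wrist_force: [-1.1, 1.2, -0.1]
gripper_width: 0.005
```

{"op": "drive_tool", "data": {
  "increments": [
    [0, [0.01, 0, 0], [0, 0, 0]],
    [0, [0.009, 0, 0], [0, 0, 0]],
    [0, [0.006, 0, 0], [0, 0, 0]],
    [0, [0.004, 0, 0], [0, 0, 0]],
    [0, [0, 0, 0], [0, 0, 0]]
  ]
}}

```text
clock: 11.9
tcp_pos: [583.1, -186.7, 204.5]
tool_rot: [-0.707, 0.707, 0.004, -0.002]
wrist_force: [0.1, -0.4, -0.7]
gripper_width: -0.005
```

```bash
python3 plan.py 615 -188 204 90.5
cat > dr.py <<'E'
from h import *
im,d,p,Rm,t=grab('top'); W=pts(d,p,Rm,t); z=W[...,2]
reg=np.zeros(z.shape,bool); reg[110:230,345:480]=1
m=cv2.morphologyEx((reg&(abs(z-72)<5)).astype(np.uint8),cv2.MORPH_OPEN,np.ones((3,3)));n,l,s,c=cv2.connectedComponentsWithStats(m)
for i in range(1,n):
    if s[i,4]>40: w=W[l==i]; print('front?',s[i],np.percentile(w,[2,98],axis=0).round(1).tolist())
m=reg&(abs(z-85)<4); w=W[m]; print('unit front edge x',np.percentile(w[:,0],2).round(1))
E
python3 dr.py
```

```text
t 11.9 tcp [ 583.1 -186.7  204.5] q [-0.39  0.34  1.63  0.    1.17 -1.97] F [ 0.1 -0.4 -0.7] w -0.005
axes [[1.0, 0.002, -0.009], [0.009, -0.0, 1.0], [0.002, -1.0, -0.0]]
heading 90.5 turn(tool,deg) [0.01 0.02 0.12] shift before turn [31.9  0.6 -1.6] shift after turn [31.9  0.5 -1.6]
front? [366 142  62   6 350] [[633.2, -213.8, 68.0], [647.1, -63.0, 75.1]]
unit front edge x 682.5
```

{"op": "drive_tool", "data": {
  "increments": [
    [0, [0.004, 0, 0], [0, 0, 0]],
    [0, [0.006, 0, 0], [0, 0, 0]],
    [0, [0.006, 0, 0], [0, 0, 0]],
    [0, [0.005, 0, 0], [0, 0, 0]],
    [0, [0.004, 0, 0], [0, 0, 0]],
    [0, [0.003, 0, 0], [0, 0, 0]],
    [0, [0.001, 0, 0], [0, 0, 0]],
    [0, [0, 0, 0], [0, 0, 0]]
  ]
}}

```text
clock: 12.62
tcp_pos: [611.9, -186.5, 204.8]
tool_rot: [-0.707, 0.707, 0.004, -0.002]
wrist_force: [-0.8, 0.7, -0.2]
gripper_width: -0.001
```

{"op": "drive_tool", "data": {
  "increments": [
    [0, [0.0015, 0, 0], [0, 0, 0]],
    [0, [0.001, 0, 0], [0, 0, 0]],
    [0, [0, 0, 0], [0, 0, 0]]
  ]
}}

```text
clock: 12.87
tcp_pos: [614.1, -186.5, 204.8]
tool_rot: [-0.707, 0.707, 0.004, -0.002]
wrist_force: [-0.1, -0.0, -0.5]
gripper_width: 0.003
```

```bash
python3 plan.py 617 -188 204 90.5;python3 dr.py
```

```text
t 12.87 tcp [ 614.1 -186.5  204.8] q [-0.37  0.41  1.54  0.    1.19 -1.95] F [-0.1 -0.  -0.5] w 0.003
axes [[1.0, 0.002, -0.009], [0.009, -0.0, 1.0], [0.002, -1.0, -0.0]]
heading 90.5 turn(tool,deg) [0.   0.   0.11] shift before turn [ 2.9  0.8 -1.5] shift after turn [ 2.9  0.8 -1.5]
front? [365 131  49   6 268] [[662.6, -181.7, 67.7], [676.4, -61.3, 74.7]]
front? [415 130  11   6  51] [[665.0, -214.5, 68.4], [678.8, -188.1, 74.5]]
unit front edge x 681.0
```

{"op": "drive_tool", "data": {
  "increments": [
    [0, [0.001, 0, 0], [0, 0, 0]],
    [0, [0.001, 0, 0], [0, 0, 0]],
    [0, [0, 0, 0], [0, 0, 0]]
  ]
}}

```text
clock: 13.17
tcp_pos: [616.1, -186.5, 204.8]
tool_rot: [-0.707, 0.707, 0.004, -0.002]
wrist_force: [-0.3, -0.1, 1.1]
gripper_width: -0.002
```

{"op": "drive_tool", "data": {
  "increments": [
    [0, [0.001, 0, 0], [0, 0, 0]],
    [0, [0, 0, 0], [0, 0, 0]]
  ]
}}

```text
clock: 13.33
tcp_pos: [617.1, -186.5, 204.8]
tool_rot: [-0.707, 0.707, 0.004, -0.002]
wrist_force: [-0.4, 0.5, 0.2]
gripper_width: -0.0
```

{"op": "drive_tool", "data": {
  "increments": [
    [0, [0.001, 0, 0], [0, 0, 0]],
    [0, [0.001, 0, 0], [0, 0, 0]],
    [0, [0, 0, 0], [0, 0, 0]]
  ]
}}

```text
clock: 13.58
tcp_pos: [618.4, -186.5, 204.6]
tool_rot: [0.707, -0.707, -0.003, 0.003]
wrist_force: [-7.7, -0.3, 4.5]
gripper_width: -0.004
```

{"op": "drive_tool", "data": {
  "increments": [
    [0, [0.001, 0, 0], [0, 0, 0]],
    [0, [0, 0, 0], [0, 0, 0]]
  ]
}}

```text
clock: 13.75
tcp_pos: [618.8, -186.5, 204.6]
tool_rot: [0.707, -0.707, -0.002, 0.004]
wrist_force: [-11.7, 0.1, 7.9]
gripper_width: -0.001
```

The stop is reached: -11.7 N along x, and the tool no longer follows. I back off gently, rise and check.

{"op": "drive_tool", "data": {
  "increments": [
    [0, [-0.003, 0, 0], [0, 0, 0]],
    [0, [-0.008, 0, 0], [0, 0, 0]],
    [0, [-0.02, 0, 0], [0, 0, 0]],
    [0, [-0.03, 0, 0], [0, 0, 0]],
    [0, [-0.03, -0.01, 0], [0, 0, 0]],
    [0, [-0.03, -0.03, 0], [0, 0, 0]],
    [0, [-0.02, -0.035, 0], [0, 0, 0]],
    [0, [-0.01, -0.03, 0], [0, 0, 0]]
  ]
}}

```text
clock: 14.42
tcp_pos: [466.7, -187.4, 309.4]
tool_rot: [0.707, -0.707, -0.003, 0.003]
wrist_force: [0.9, -1.5, 0.1]
gripper_width: -0.003
```

{"op": "drive_tool", "data": {
  "increments": [
    [0, [0, -0.03, 0], [0, 0, 0]],
    [0, [0, -0.02, 0], [0, 0, 0]],
    [0, [0, 0, 0], [0, 0, 0]],
    [0, [0, 0, 0], [0, 0, 0]]
  ]
}}

```text
clock: 14.75
tcp_pos: [469.5, -188.0, 360.8]
tool_rot: [-0.706, 0.708, 0.005, -0.001]
wrist_force: [0.8, 0.0, -0.4]
gripper_width: 0.003
```

```bash
python3 plan.py 617 -188 204 90.5;python3 dr.py; python3 m1.py | grep brown
python3 - <<'E'
from h import *
im,*_=grab('scene'); a=np.load('/tmp/top.npz')['im']
cv2.imwrite('pics/end.png',np.hstack([cv2.resize(im,(400,300)),cv2.resize(a,(400,300))]))
E
```

```text
t 14.75 tcp [ 469.5 -188.   360.8] q [-0.48 -0.11  1.81  0.    1.43 -2.06] F [ 0.8  0.  -0.4] w 0.003
axes [[1.0, 0.006, -0.009], [0.009, -0.002, 1.0], [0.006, -1.0, -0.002]]
heading 90.5 turn(tool,deg) [0.12 0.   0.33] shift before turn [146.6 157.6  -1. ] shift after turn [147.5 156.8  -1.3]
front? [365 128  99   7 590] [[667.6, -308.4, 67.8], [683.8, -63.3, 75.4]]
unit front edge x 682.9
brown [271 216  11  39 256] [275.6953125  235.30078125] z 20.7 ctr [402.5 172.   20.7] rect ((403.2847900390625, 171.5830078125), (20.44409942626953, 102.1458969116211), 84.3905029296875) ang -5.4
```

View pics/end.png

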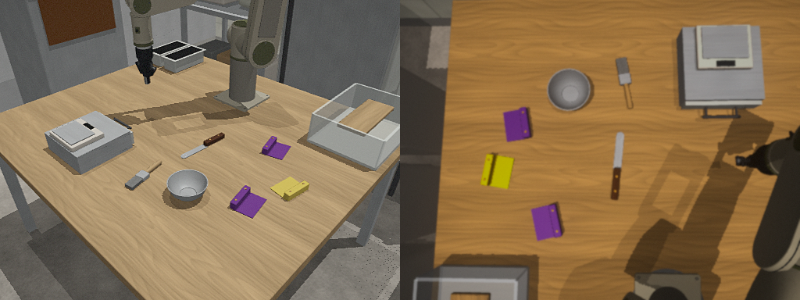

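The drawer is shut, with its front board flush against the unit (top view, about (720,100)). The knife is unmoved at (403,172) and the arm is clear. I hand the job in.

```bash
python3 -c "
from cell import close_job; print(close_job())"
```

```text
the job is handed in; nothing more can be done
None
```

I laid the wooden-gripped scraper flat in the open drawer, same side up, and let it go once it touched the floor. I then pushed the drawer shut by its handle until it met the stop, backed the arm away, and handed the job in at about 14.8 s.

- **Scraper:** after release the wrist view put its grip centre at (602, -219), angled 0.5° like the drawer, with its top at 53 mm (52 expected). I could not see it again once the drawer was shut, so its final pose is not checked.
- **Drawer:** the push ended at -11.7 N with the tool no longer following. The top view then showed the front board's outer face at x ≈ 667 and its inner edge at the unit's front edge (≈ 683), the shut position I had worked out.
- **Palette knife:** it measured (403.3, 171.6) at the end against (403.6, 171.7) at the start.
- **Arm:** it ended clear of everything, with wrist force under 1 N.

Pose readings scattered by about 1 mm at rest and a few mm just after moves. No check failed.

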